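# Flip a spot plate over at the bench turner

## Task

The white spot plate lies wells-down on the black mat. Turn it over with fingertip pushes alone: push it along the mat and up the bent steel turner until it stands tipped against the turner's edge, then reach behind its raised end and push it back over towards the mat, so that it ends lying flat on the mat with the wells up. Push gently, do not pinch or pick up the plate, and leave the bottle, beaker and jar where they stand.

Things in the scene. Friction and masses are not known exactly. Their poses are not given: they have to be found in the camera images.
- plate: White glazed spot plate, rigid slab 90 (its x) x 100 (y) x 9 mm (z), 0.09 to 0.18 kg. Origin at the middle of the slab. Its z axis points out of the plain back; the -z face has 12 grey wells with blue rims. Starts flat on the mat, back up, its +x end towards the turner, within 0.25 rad of square and 15 mm of the turner's middle line. Slides easily on steel, grips the rubber mat.
- plate_front (a point): Middle of the plate's +x end, half-way through the thickness: the end nearest the turner (10 to 40 mm short of the ramp when square to it), which climbs and is raised. Leaning, it is some 57 mm beyond the toe line and 70 mm above the mat.
- plate_rear (a point): Middle of the plate's -x end, half-way through the thickness: the end to push against, low, close over the mat. This edge stays on the mat and is the one the plate turns about.
- turner: Fixed turner: black rubber mat 330 x 170 mm, its top 4 mm above the bench, carrying a bent polished steel sheet 130 mm wide, 3 mm thick. Origin at bench level under the middle of the sheet's toe line; x points up the ramp, away from the robot within 0.45 rad; y along the toe; z up. Mat from x = -240 to 90, y = +-85 mm.
- turner_toe (a point): Middle of the ramp's toe line, on the mat's top, axes as the turner's. Sheet's face as (x, height above mat): (0,0), (18,10.4), (33,28.3), (41,50.3) mm. With its lower edge pushed up to the toe the plate leans on the sheet's upper edge at about 51 degrees and stays there by itself.
- turner_lip (a point): Middle of the sheet's free upper edge, 41 mm beyond the toe, 50.3 mm above the mat. Some 25 mm of the leaning plate stands over it. Behind it is open space but for struts 46 mm high at x = 42 to 46 mm and feet 3 mm high to x = 73 mm. Pushed back from behind, just higher than this edge, the plate falls over on to the mat once some 6 degrees past upright.
- bottle: Bystander: amber bottle with black cap, 56 mm across, 120 mm tall; origin under its middle. Stands beside the mat.
- beaker: Bystander: clear open beaker, 60 mm across, 80 mm tall; origin under its middle. Stands beside the mat.
- jar: Bystander: white jar with blue lid, 48 mm across, 60 mm tall; origin under its middle. Stands beside the mat.
Things that resemble listed ones, but are neither listed nor needed, are in the scene too. What is meant by the plate is not green, purple or red, and is the smaller of those in its own colour.

How it is judged:
By the outcome, as a careful person would: the job done as asked, in the order asked, and still so for the second after the job is handed in, with the robot touching nothing.
It also fails if it takes over 45 s, if anything falls off the work surface, if the arm or the gripper's body presses on something with over 40 N, if the wrist force passes 120 N, or if a joint passes its speed limit or range.

## Robot

A 6-joint arm with a two-finger parallel gripper is mounted at the origin on the work surface. World frame = base frame: x ahead of the robot, y to its left, z up, the work surface at z = 0. Lengths are in m, angles in rad, forces in N, time in s.
With the tool pointing down it reaches from about 0.3 to 0.875 m from the base axis. Payload 4.2 kg.
Tool frame: the origin (TCP) lies midway between the tips of the shut fingers; the grasp point (between the pads) lies 19 mm behind it; z points along the fingers, y is the line along which they close (so a half turn about z gives the same grasp; the last joint's range is limited). The gripper opens to 85 mm and grips with 20 to 120 N. Pads are 22 mm wide; open, the fingers measure 114 mm over their backs; the gripper's body (76 mm by 85 mm) begins 54 mm behind the grasp point. The pads swing forward as they close: fully open they stand 13 mm farther back than shut.
Start: joints at [1.312, 0.32, 1.565, -0, 1.257, -0.02], TCP at [0.136, 0.559, 0.231] pointing down, gripper open.
Joint ranges: [-3.11, 3.11], [-0.84, 2.01], [0.21, 2.61], [-1.34, 4.49], [0.05, 2.63], [-2.56, 2.56]. Speed limits (rad/s): [2.57, 2.57, 3.14, 3.14, 3.14, 3.14].

## Interface

Orientations are given as [roll, pitch, yaw] about the fixed x, y, z axes, in that order (R = Rz(yaw) Ry(pitch) Rx(roll)).
In Python, from plant import get_state, cams, close_job gives the robot as it stands.
- The arm moves only by the tool send_rows, never from a script. Its argument "deltas" is a list of rows, each a list of 7 numbers: the shift along the tool's x, y, z as a fraction of full scale, then the turn, a rotation vector about the tool's x, y, z as a fraction of full scale, then the gripper command: -1 is fully open, 1 is shut, values between are in proportion. In form: [[tx, ty, tz, rx, ry, rz, gripper], ...]. A call has 1 to 8 rows; each row shifts and turns the commanded pose from where the row before left it, along the tool's axes as they then stand; what a row does not reach is not made up. Full scale, the value 1, is 0.02 m for a shift and 30 degrees for a turn. A row lasts 1/12 s, in which the tool goes at most 41.7 mm and 7.16 degrees, less where a joint would pass 70% of its speed; a pose out of reach is approached as far as the arm can. A call with a number of a shift or a turn outside -1 to 1 is refused whole. A call with a gripper value outside its range is refused whole. The fingers move at their own pace and stop on an object; the grip force is fixed at half the most. Time passes only in rows, so rows that do not move let the fingers close. It gives the time, the measured TCP pose, the force, the opening and the grip force at its end, in the units of the state.
- get_state(): the state, without advancing time (a new reading comes with each control period).
- cams.grab_frame(name): name is "scene" or "top"; returns (picture, depth): 384x512x3 uint8, blue, green, red; 384x512 float32, m along the optical axis (not along the pixel's ray), 0 where there is no reading.
- cams.get_calibration(name): a dict with "fovy" (degrees; the focal length in pixels is half the picture's height over the tangent of half this angle, whatever the lens; pixels are square), "cx", "cy" (the principal point, pixels), "pose" (4x4, takes a point from camera to world coordinates). Camera axes: x right, y down, z forward; pixel columns grow to the right and rows downward; lengths in m; the calibration is good to about 2 mm. A picture is of the moment at which its call begins. get_calibration takes no time and is no camera call.
- close_job(): hands the job in; it is judged then, once.
The state is a dict: "clock": time; "qpos": joint angles; "qvel": joint speeds; "joint_efforts": joint torques, N m; "eef_pos": TCP position; "tcp_rot": TCP orientation; "force": force on the tool from outside, world axes, zero at the start; "ft_torque": the same for the moment, N m; "width": opening from 0.0 (shut) to 1.0 (fully open); "finger_force": force on a finger pad.
Only numpy, scipy, OpenCV 4.12 (cv2) and the standard library are available. Lean on these libraries where they do the work, as an engineer would, in place of code of your own. Each camera call takes 0.05 s, during which the arm holds its last target. There are 200 camera calls.

## Working session

There is one attempt and no reset: what is moved stays moved. The work goes in short steps, Python scripts to look and compute and a tool call to move; the robot and the scene stay as the last step left them, time stands still between calls to the robot, and variables do not carry over. Pictures are saved under pics/ and viewed, at most 10 in all, crops included, and the job is handed in when it is done.

Besides the shell and the picture viewer there is one more tool, called after "Request:" in YAML: its name, and indented under it one key for each argument. send_rows: Moves the arm, as the interface text tells. Its arguments: {"type":"object","properties":{"deltas":{"type":"array","items":{"type":"array","items":{"type":"number"}}}},"required":["deltas"]}

```bash
mkdir -p pics; ls; cat > h.py <<'E'
import numpy as np, cv2
from plant import get_state, cams, close_job
def grab(n):
    im,d=cams.grab_frame(n); c=cams.get_calibration(n)
    f=im.shape[0]/2/np.tan(np.radians(c['fovy'])/2)
    v,u=np.mgrid[:im.shape[0],:im.shape[1]]
    P=np.stack([(u-c['cx'])/f*d,(v-c['cy'])/f*d,d],-1)
    T=np.array(c['pose']); W=P@T[:3,:3].T+T[:3,3]; W[d==0]=np.nan
    return im,d,W
E
python3 - <<'E'
from h import *
a,d,W=grab('top'); cv2.imwrite('pics/top1.png',a); np.savez('top1',W=W,a=a)
b,d,W=grab('scene'); cv2.imwrite('pics/sc1.png',b); np.savez('sc1',W=W,a=b)
for n in('top','scene'):print(cams.get_calibration(n))
print(get_state())
E
```

```text
pics
{'fovy': 48.449496398667804, 'cx': 260.22910856833823, 'cy': 194.21165323194086, 'pose': array([[ 0.01676675, -0.99847145,  0.05266528,  0.49922077],
       [-0.99981973, -0.0172122 , -0.00801598,  0.02205618],
       [ 0.00891021, -0.05252139, -0.99858005,  1.13514259],
       [ 0.        ,  0.        ,  0.        ,  1.        ]])}
{'fovy': 44.394766473637645, 'cx': 255.2197792393946, 'cy': 196.18957022168598, 'pose': array([[-0.68738455,  0.61714921, -0.3829221 ,  1.04317294],
       [ 0.72620127,  0.57560372, -0.37591498,  0.48015016],
       [-0.01158424, -0.53647666, -0.84383564,  1.12615996],
       [ 0.        ,  0.        ,  0.        ,  1.        ]])}
{'clock': 0.1, 'qpos': array([ 1.31198638e+00,  3.20227648e-01,  1.56555595e+00, -9.01630732e-06,
        1.25737967e+00, -1.99867334e-02]), 'qvel': array([ 0.00288182, -0.00268921, -0.00133032,  0.00048063, -0.00148409,
        0.00061137]), 'joint_efforts': array([ 5.34428891e-04, -4.16406870e+01, -2.34704518e+01,  6.75192859e-05,
        5.03102696e-03, -7.08297335e-06]), 'eef_pos': array([0.13590868, 0.55827518, 0.23056693]), 'tcp_rot': array([-3.14002218e+00, -2.28183799e-05,  2.90277221e+00]), 'force': array([-1.08730123,  0.38471582,  0.38941276]), 'ft_torque': array([-0.04700993, -0.03778575,  0.02960502]), 'finger_force': 0.0, 'width': 1.000747414239024}
```

View pics/top1.png

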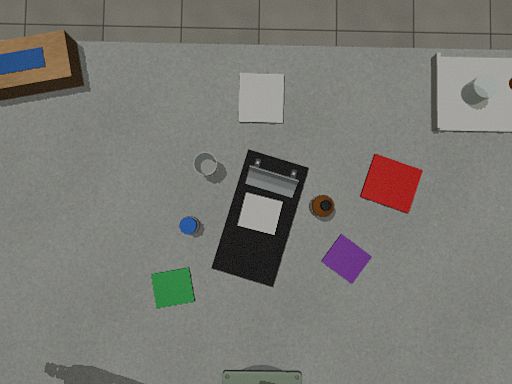

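View pics/sc1.png

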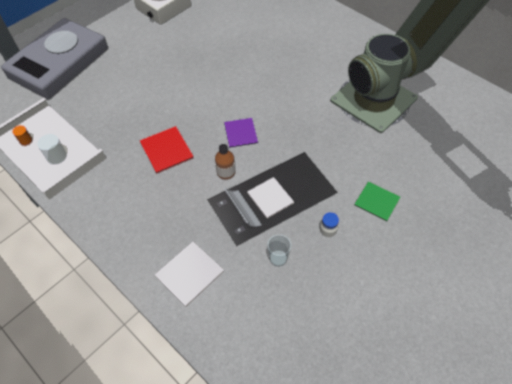

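The top view shows the mat with corners near (248,150), (308,168), (273,286) and (213,268). The plate is at (260,213) and the ramp at about (272,180). The beaker (206,163), jar (189,226) and bottle (322,206) stand beside the mat. The larger white square at (262,97) is a decoy.

```bash
cat >> h.py <<'E'
def plane(px,n,z):
    c=cams.get_calibration(n); f=192/np.tan(np.radians(c['fovy'])/2); T=np.array(c['pose'])
    px=np.atleast_2d(px).astype(float)
    r=np.c_[(px[:,0]-c['cx'])/f,(px[:,1]-c['cy'])/f,np.ones(len(px))]@T[:3,:3].T
    return T[:3,3]+r*((z-T[2,3])/r[:,2])[:,None]
def rect(mask):
    c=max(cv2.findContours(mask.astype(np.uint8),cv2.RETR_EXTERNAL,cv2.CHAIN_APPROX_NONE)[0],key=cv2.contourArea)
    return c[:,0,:]
E
python3 - <<'E'
from h import *
z=np.load('top1.npz');a=z['a'];W=z['W'];g=a.max(2)
m=np.zeros(g.shape,bool);m[140:295,205:315]=1
k=rect(m&(g<60)); mm=k
p=np.zeros(g.shape,bool);p[185:240,232:290]=1
sat=a.max(2).astype(int)-a.min(2)
kp=rect(p&(g>170))
def fit(k,z):
    Q=plane(k,'top',z)[:,:2].astype(np.float32)
    r=cv2.minAreaRect(Q*1000); return r, cv2.boxPoints(r)
for k,z in((mm,.004),(kp,.013)):
    r,b=fit(k,z);print(r);print(b)
print('plate z',np.nanmedian(W[200:225,250:270,2]),'mat z',np.nanmedian(W[245:265,240:260,2]))
# fine ramp
for n,(u,v) in dict(bottle=(322,206),beaker=(206,163),jar=(189,226)).items(): print(n,W[v,u], plane((u,v),'top',.06))
z=np.load('top1.npz')
big=cv2.resize(a[140:290,180:345],None,fx=3.6,fy=3.6,interpolation=cv2.INTER_CUBIC);cv2.imwrite('pics/crop1.png',big)
# depth profile along mat axis
E
```

```text
((497.97113037109375, 12.244758605957031), (168.6927490234375, 328.6001281738281), 73.88162231445312)
[[ 316.71323   -23.172527]
 [ 632.39606  -114.399414]
 [ 679.229      47.662045]
 [ 363.5462    138.88893 ]]
((549.5736694335938, 4.370418548583984), (78.53047943115234, 2.556887149810791), 76.9328842163086)
[[539.45074  -33.589035]
 [541.94147  -34.16713 ]
 [559.6966    42.329872]
 [557.2059    42.907967]]
plate z 0.013810705848660065 mat z 0.004507966170026356
bottle [ 0.52716639 -0.13359351  0.12056823] [[ 0.5288347  -0.14288551  0.06      ]]
beaker [0.63938896 0.15852285 0.00545685] [[0.63262141 0.15193401 0.06      ]]
jar [0.47305817 0.19025241 0.0636032 ] [[0.47297019 0.190818   0.06      ]]
```

View pics/crop1.png

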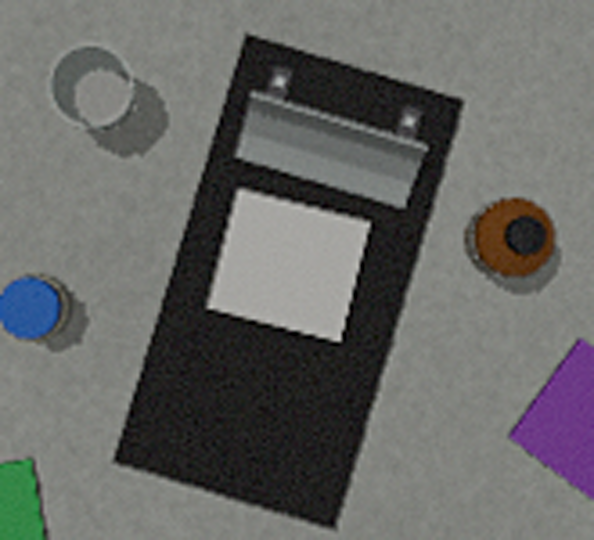

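The crop shows the plate square-ish, with corners near (240,188), (370,220), (340,340) and (207,308) in the crop. The ramp toe runs from (238,157) to (405,207).

```bash
cat >> h.py <<'E'
YAW=np.radians(-16.12); O=np.array([.5700,-.0086])
R2=np.array([[np.cos(YAW),-np.sin(YAW)],[np.sin(YAW),np.cos(YAW)]])
def toT(p): return (np.asarray(p)[...,:2]-O)@R2
def toW(p): return np.asarray(p)@R2.T+O
E
python3 - <<'E'
from h import *
z=np.load('top1.npz');a=z['a'];W=z['W'];g=a.min(2)
p=np.zeros(g.shape,bool);p[185:240,232:290]=1
kp=rect(p&(g>115)&(W[...,2]<.03))
Q=plane(kp,'top',.013)[:,:2]
r=cv2.minAreaRect((toT(Q)*1000).astype(np.float32));print(r,cv2.boxPoints(r))
# ramp check: points with depth in turner frame
T=toT(W)*1000;
m=(abs(T[...,0])<100)&(abs(T[...,1])<75)
for x in range(-10,60,5):
    s=m&(abs(T[...,0]-x)<2.5)&(abs(T[...,1])<50);print(x,s.sum(),np.nanmedian(W[s][:,2])*1000-4)
s=m&(W[...,2]>.04)&(T[...,0]>25);print('lip y',T[s][:,1].min(),T[s][:,1].max(),'x',np.percentile(T[s][:,0],[5,50,95]))
for n in((.5272,-.1336),(.633,.152),(.473,.19)):print(toT(n)*1000)
E
```

```text
((-65.58014678955078, 3.9122962951660156), (89.4916000366211, 99.55010986328125), 2.5537545680999756) [[-112.49932    51.64419 ]
 [-108.0637    -47.80705 ]
 [ -18.660973  -43.8196  ]
 [ -23.096596   55.63164 ]]
-10 68 0.25295321605934085
-5 73 0.6799916932938057
0 71 1.5738725349760987
5 77 3.8499147912678424
10 75 7.30851384642817
15 72 9.883625849911652
20 80 14.620630660888594
25 83 20.482634594803486
30 83 26.0090066626022
35 93 36.43949844362671
40 90 48.91339671920603
45 15 49.5668917172234
50 52 0.5949201296323627
55 64 0.5261149069967255
lip y -64.71389924205977 63.27436942870732 x [34.98763747 38.93779687 43.16144539]
[  -6.41095076 -131.96870731]
[ 15.93239269 171.77752724]
[-148.32747487  163.85945257]
```

Request:
send_rows:
  deltas:
    - [-1, -1, 0, 0, 0, 0.08, 0]
    - [-1, -1, 0, 0, 0, 0, 0]
    - [-1, -1, 0, 0, 0, 0, 0]
    - [-1, -1, 0, 0, 0, 0, 0]
    - [-1, -1, 0, 0, 0, 0, 0]
    - [-1, -1, 0, 0, 0, 0, 0]
    - [-1, -1, 0, 0, 0, 0, 0]
    - [-1, -1, 0, 0, 0, 0, 0]

```text
clock: 0.77
eef_pos: [0.2467, 0.3597, 0.231]
tcp_rot: [-3.141, -0.0, 2.861]
force: [0.4, 0.1, 0.3]
width: 0.498
finger_force: 0.0
```

Request:
send_rows:
  deltas:
    - [-1, -1, 0, 0, 0, 0, 0]
    - [-1, -1, 0, 0, 0, 0, 0]
    - [-1, -1, 0, 0, 0, 0, 0]
    - [-1, -1, 0, 0, 0, 0, 0]
    - [-1, -1, 0, 0, 0, 0, 0]
    - [-1, -1, 0, 0, 0, 0, 0]
    - [-1, -1, 0, 0, 0, 0, 0]
    - [-1, -1, 0, 0, 0, 0, 0]

```text
clock: 1.43
eef_pos: [0.356, 0.1618, 0.2312]
tcp_rot: [-3.141, -0.0, 2.861]
force: [-0.3, 0.2, 0.2]
width: 0.498
finger_force: 0.0
```

Request:
send_rows:
  deltas:
    - [-1, -1, 0, 0, 0, 0, 0]
    - [-1, -1, 0, 0, 0, 0, 0]
    - [-1, -1, 0, 0, 0, 0, 0]
    - [-1, -1, 0, 0, 0, 0, 0]
    - [-1, -1, 0, 0, 0, 0, 0]
    - [-0.2, -0.06, 0, 0, 0, 0, 0]
    - [0, 0, 0, 0, 0, 0, 0]
    - [0, 0, 0, 0, 0, 0, 0]

```text
clock: 2.1
eef_pos: [0.4273, 0.0374, 0.2309]
tcp_rot: [3.141, -0.001, 2.86]
force: [-0.1, 0.2, -0.2]
width: 0.499
finger_force: 0.0
```

```bash
cat > st.py <<'E'
from h import *
s=get_state();print(s['clock'],'T',(toT(s['eef_pos'])*1000).round(1),'z',round(s['eef_pos'][2]*1000,1),'yawerr',np.degrees(s['tcp_rot'][2]-YAW-np.pi).round(2),s['tcp_rot'],'F',s['force'].round(2),s['width'])
E
python3 st.py
```

```text
2.1 T [-149.9    4.5] z 230.9 yawerr -0.0 [ 3.14144751e+00 -1.47839497e-03  2.86022351e+00] F [-0.06  0.17 -0.16] 0.4989276673929073
```

Request:
send_rows:
  deltas:
    - [0, -0.07, 1, 0, 0, 0, 0]
    - [0, 0, 1, 0, 0, 0, 0]
    - [0, 0, 1, 0, 0, 0, 0]
    - [0, 0, 1, 0, 0, 0, 0]
    - [0, 0, 1, 0, 0, 0, 0]
    - [0, 0, 1, 0, 0, 0, 0]
    - [0, 0, 1, 0, 0, 0, 0]
    - [0, 0, 1, 0, 0, 0, 0]

```text
clock: 2.77
eef_pos: [0.4266, 0.0371, 0.0706]
tcp_rot: [3.141, -0.0, 2.863]
force: [0.6, 1.2, 0.4]
width: 0.5
finger_force: 0.0
```

Request:
send_rows:
  deltas:
    - [0, 0, 1, 0, 0, 0, 0]
    - [0, 0, 1, 0, 0, 0, 0]
    - [0, 0, 0.5, 0, 0, 0, 0]
    - [0, 0, 0.2, 0, 0, 0, 0]
    - [0, 0, 0, 0, 0, 0, 0]
    - [0, 0, 0, 0, 0, 0, 0]

```text
clock: 3.27
eef_pos: [0.4275, 0.0365, 0.0177]
tcp_rot: [3.141, 0.0, 2.862]
force: [0.5, -0.6, 0.3]
width: 0.498
finger_force: 0.0
```

```bash
python3 st.py; python3 - <<'E'
from h import *
b,d,W=grab('scene'); cv2.imwrite('pics/sc2.png',cv2.resize(b[130:260,190:350],None,fx=4.5,fy=4.5,interpolation=cv2.INTER_CUBIC))
E
```

```text
3.2667 T [-149.4    3.8] z 17.7 yawerr 0.1 [3.14122597e+00 4.64787260e-04 2.86206480e+00] F [ 0.51 -0.6   0.31] 0.49825718997062796
```

View pics/sc2.png

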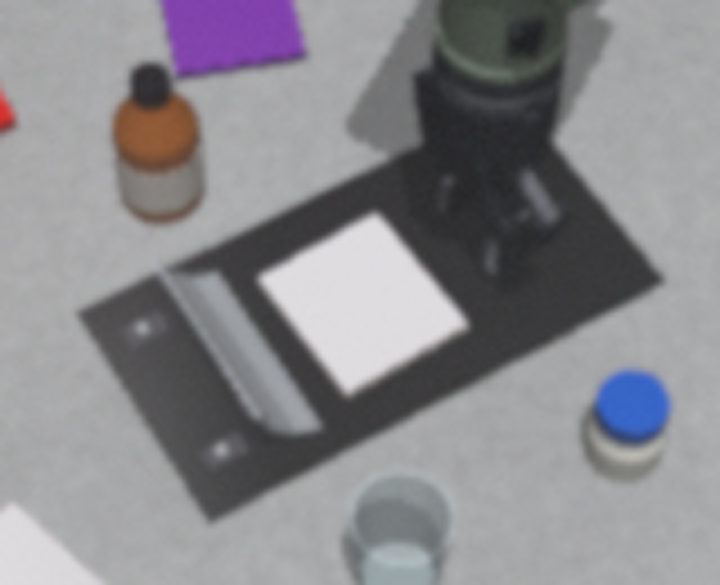

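The view shows both fingertips over the mat behind the plate, at about (445,200) and (495,265) in the crop, with nothing in the way. Next I'll feel for the mat with small steps down.

Request:
send_rows:
  deltas:
    - [0, 0, 0.2, 0, 0, 0, 0]
    - [0, 0, 0.1, 0, 0, 0, 0]
    - [0, 0, 0, 0, 0, 0, 0]

```text
clock: 3.57
eef_pos: [0.4273, 0.0358, 0.0113]
tcp_rot: [3.141, 0.0, 2.861]
force: [-0.3, 0.0, 0.8]
width: 0.502
finger_force: 0.0
```

Request:
send_rows:
  deltas:
    - [0, 0, 0.1, 0, 0, 0, 0]
    - [0, 0, 0, 0, 0, 0, 0]

```text
clock: 3.73
eef_pos: [0.4273, 0.0358, 0.0092]
tcp_rot: [3.142, -0.0, 2.861]
force: [-0.0, 0.4, 0.5]
width: 0.501
finger_force: 0.0
```

Request:
send_rows:
  deltas:
    - [0, 0, 0.1, 0, 0, 0, 0]
    - [0, 0, 0, 0, 0, 0, 0]

```text
clock: 3.9
eef_pos: [0.4272, 0.0357, 0.0071]
tcp_rot: [-3.142, -0.0, 2.861]
force: [0.0, -0.8, -0.3]
width: 0.501
finger_force: 0.0
```

Request:
send_rows:
  deltas:
    - [0, 0, 0.1, 0, 0, 0, 0]
    - [0, 0, 0, 0, 0, 0, 0]

```text
clock: 4.07
eef_pos: [0.4272, 0.0358, 0.005]
tcp_rot: [-3.142, -0.0, 2.861]
force: [0.7, 0.5, 1.1]
width: 0.498
finger_force: 0.0
```

Request:
send_rows:
  deltas:
    - [0, 0, 0.1, 0, 0, 0, 0]
    - [0, 0, 0, 0, 0, 0, 0]

```text
clock: 4.23
eef_pos: [0.4272, 0.0358, 0.003]
tcp_rot: [-3.142, -0.0, 2.861]
force: [0.4, -0.0, -0.5]
width: 0.498
finger_force: 0.0
```

Request:
send_rows:
  deltas:
    - [0, 0, 0.1, 0, 0, 0, 0]
    - [0, 0, 0, 0, 0, 0, 0]

```text
clock: 4.4
eef_pos: [0.4275, 0.0358, 0.0021]
tcp_rot: [3.141, 0.0, 2.861]
force: [-2.3, 0.4, 11.6]
width: 0.503
finger_force: 5.8
```

Request:
send_rows:
  deltas:
    - [0, 0, -0.18, 0, 0, 0, 0]
    - [-0.5, -0.03, 0, 0, 0, 0, 0]
    - [-0.3, 0, 0, 0, 0, 0, 0]
    - [-0.25, 0, 0, 0, 0, 0, 0]
    - [-0.25, 0, 0, 0, 0, 0, 0]
    - [-0.2, 0, 0, 0, 0, 0, 0]

```text
clock: 4.9
eef_pos: [0.4567, 0.0267, 0.0046]
tcp_rot: [3.142, -0.0, 2.861]
force: [-1.0, 0.1, -0.1]
width: 0.501
finger_force: 0.3
```

Request:
send_rows:
  deltas:
    - [-0.25, 0, 0, 0, 0, 0, 0]
    - [-0.25, 0, 0, 0, 0, 0, 0]
    - [-0.25, 0, 0, 0, 0, 0, 0]
    - [-0.25, 0, 0, 0, 0, 0, 0]

```text
clock: 5.23
eef_pos: [0.4756, 0.0212, 0.0048]
tcp_rot: [-3.142, -0.0, 2.861]
force: [-1.4, -0.6, -0.3]
width: 0.499
finger_force: 0.4
```

```bash
python3 st.py; cat > pl.py <<'E'
from h import *
a,d,W=grab('top'); T=toT(W)*1000; g=a.min(2)
m=(T[...,0]>-140)&(T[...,0]<75)&(abs(T[...,1])<75)&(g>105)
k=rect(m); P=W[k[:,1],k[:,0]]
T=toT(P)*1000; o=np.argsort(T[:,0])
r=cv2.minAreaRect(T.astype(np.float32));print(r)
print('rear x',np.nanpercentile(T[:,0],[0,5]),'front x',np.nanpercentile(T[:,0],[95,100]),'zmax',np.nanpercentile(P[:,2],95)*1000)
E
python3 pl.py
```

```text
5.2333 T [-99.    2.4] z 4.8 yawerr 0.04 [-3.14158561e+00 -3.43071666e-04  2.86087059e+00] F [-1.39 -0.61 -0.31] 0.4987827876315404
((-18.16118621826172, -0.21825408935546875), (98.58867645263672, 128.1746368408203), 0.2493128776550293)
rear x [-67.67186374 -58.88477775] front x [30.13836867 31.27267977] zmax 31.981673156099337
```

Request:
send_rows:
  deltas:
    - [-0.25, 0, 0, 0, 0, 0, 0]
    - [-0.25, 0, 0, 0, 0, 0, 0]
    - [-0.25, 0, 0, 0, 0, 0, 0]
    - [-0.25, 0, 0, 0, 0, 0, 0]

```text
clock: 5.62
eef_pos: [0.4947, 0.0157, 0.0048]
tcp_rot: [-3.142, -0.001, 2.861]
force: [-0.7, -0.1, -0.1]
width: 0.499
finger_force: 0.7
```

Request:
send_rows:
  deltas:
    - [-0.25, 0, 0, 0, 0, 0, 0]
    - [-0.25, 0, 0, 0, 0, 0, 0]
    - [-0.25, 0, 0, 0, 0, 0, 0]
    - [-0.25, 0, 0, 0, 0, 0, 0]

```text
clock: 5.95
eef_pos: [0.5137, 0.0102, 0.0047]
tcp_rot: [-3.141, -0.001, 2.861]
force: [-2.0, 1.0, -0.7]
width: 0.502
finger_force: 0.8
```

```bash
python3 st.py; python3 - <<'E'
from h import *
b,d,W=grab('scene'); cv2.imwrite('pics/sc3.png',cv2.resize(b[130:260,190:350],None,fx=4.5,fy=4.5,interpolation=cv2.INTER_CUBIC))
E
```

```text
5.95 T [-59.3   2.4] z 4.7 yawerr 0.03 [-3.14143627e+00 -1.04501941e-03  2.86082836e+00] F [-2.02  0.95 -0.71] 0.5018459190633805
```

View pics/sc3.png

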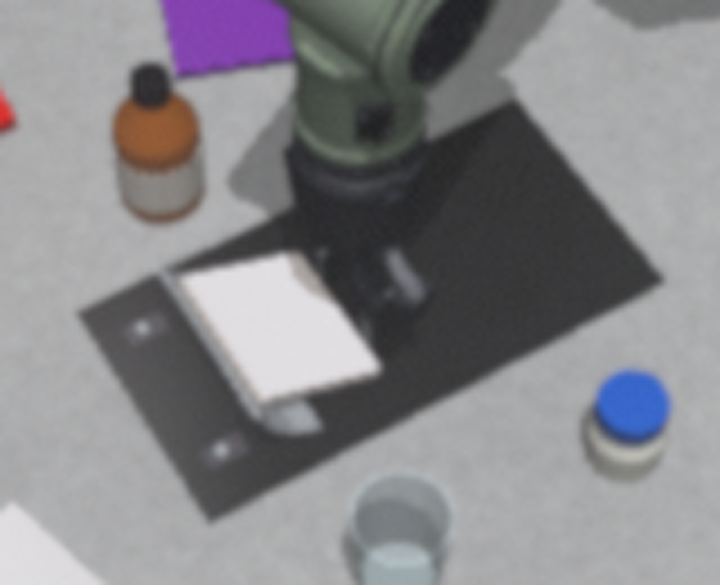

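The plate is climbing the ramp squarely. Its raised end is near the lip at (180,275)–(260,400), and both fingers are on its rear end.

Request:
send_rows:
  deltas:
    - [-0.25, 0, 0, 0, 0, 0, 0]
    - [-0.25, 0, 0, 0, 0, 0, 0]
    - [-0.25, 0, 0, 0, 0, 0, 0]
    - [-0.25, 0, 0, 0, 0, 0, 0]

```text
clock: 6.33
eef_pos: [0.5339, 0.0046, 0.0051]
tcp_rot: [3.141, 0.001, 2.861]
force: [-0.6, 0.0, -0.3]
width: 0.504
finger_force: 0.4
```

Request:
send_rows:
  deltas:
    - [-0.25, 0, 0, 0, 0, 0, 0]
    - [-0.25, 0, 0, 0, 0, 0, 0]
    - [-0.2, 0, 0, 0, 0, 0, 0]
    - [0, 0, 0, 0, 0, 0, 0]

```text
clock: 6.67
eef_pos: [0.5477, 0.0006, 0.005]
tcp_rot: [3.141, 0.002, 2.861]
force: [0.1, -0.0, 0.4]
width: 0.504
finger_force: 0.0
```

```bash
python3 st.py; cat > prof.py <<'E'
from h import *
a,d,W=grab('top'); T=toT(W)*1000; z=W[...,2]*1000-4; sat=a.max(2).astype(int)-a.min(2)
for lo,hi in((-42,-20),(-15,15),(20,42)):
    print(lo,[(x,round(float(np.nanmedian(z[s])),1)) for x in range(-40,80,6) if (s:=(T[...,1]>lo)&(T[...,1]<hi)&(abs(T[...,0]-x)<2.5)).sum()>3])
m=(a.min(2)>110)&(z>55)&(T[...,0]>30)&(T[...,0]<80)&(abs(T[...,1])<80)&(z<110)
if m.sum()>5:print('top: n',m.sum(),'y',T[m][:,1].min(),T[m][:,1].max(),'x',np.percentile(T[m][:,0],[5,95]),'z',np.percentile(z[m],95))
E
python3 prof.py
```

```text
6.6667 T [-24.    2.6] z 5.0 yawerr 0.03 [3.14117869e+00 1.57178117e-03 2.86072534e+00] F [ 0.08 -0.05  0.38] 0.5043047913762825
-42 [(-40, 352.3), (-34, 355.5), (-28, 358.1), (-22, 359.6), (-16, 360.0), (-10, 359.6), (-4, 357.3), (2, 357.4), (8, 354.7), (14, 349.1), (20, 343.6), (26, 332.3), (50, 68.1), (62, 0.6), (68, 1.1), (74, 0.3)]
-15 [(-40, 356.6), (-34, 358.1), (-28, 359.5), (-22, 358.9), (-16, 358.1), (-10, 356.1), (-4, 353.4), (2, 349.3), (8, 342.1), (14, 336.1), (44, 68.5), (50, 69.6), (62, 0.6), (68, 0.0), (74, 0.2)]
20 [(-40, 357.8), (-34, 359.3), (-28, 359.0), (-22, 357.9), (-16, 354.9), (-10, 352.4), (-4, 346.7), (2, 339.5), (8, 332.9), (38, 62.3), (44, 67.6), (50, 69.3), (62, 0.1), (68, -0.0), (74, 1.5)]
top: n 167 y -36.065120262920416 51.854606992877194 x [36.29713907 53.13312417] z 71.92945533345784
```

Request:
send_rows:
  deltas:
    - [-0.1, 0, 0, 0, 0, 0, 0]
    - [0, 0, 0, 0, 0, 0, 0]

```text
clock: 6.88
eef_pos: [0.5484, 0.0003, 0.0049]
tcp_rot: [3.141, 0.0, 2.861]
force: [0.0, -0.6, -0.8]
width: 0.499
finger_force: 0.1
```

Request:
send_rows:
  deltas:
    - [-0.1, 0, 0, 0, 0, 0, 0]
    - [0, 0, 0, 0, 0, 0, 0]

```text
clock: 7.05
eef_pos: [0.5502, -0.0002, 0.0049]
tcp_rot: [3.142, -0.0, 2.861]
force: [0.0, -0.3, -0.3]
width: 0.502
finger_force: 0.3
```

```bash
python3 st.py;python3 prof.py
```

```text
7.05 T [-21.3   2.5] z 4.9 yawerr 0.04 [ 3.14152649e+00 -8.56124394e-05  2.86096457e+00] F [ 0.   -0.26 -0.31] 0.5020196889824027
-42 [(-40, 349.9), (-34, 353.9), (-28, 357.1), (-22, 358.8), (-16, 359.4), (-10, 359.5), (-4, 358.4), (2, 356.7), (8, 355.0), (14, 351.9), (20, 345.3), (26, 339.3), (68, 1.3), (74, 0.7)]
-15 [(-40, 355.3), (-34, 357.4), (-28, 358.6), (-22, 359.1), (-16, 358.5), (-10, 357.0), (-4, 354.9), (2, 351.4), (8, 346.6), (14, 338.7), (20, 331.2), (44, 69.9), (50, 71.3), (62, 0.2), (68, 0.4), (74, 1.0)]
20 [(-40, 358.0), (-34, 359.1), (-28, 358.6), (-22, 358.5), (-16, 356.7), (-10, 353.2), (-4, 349.8), (2, 343.6), (8, 336.0), (44, 67.2), (50, 71.4), (62, 1.3), (68, 0.1), (74, 0.7)]
top: n 117 y -17.0959269306308 51.16933469279045 x [39.71245869 53.88670934] z 73.55919226320809
```

Request:
send_rows:
  deltas:
    - [0.3, 0, 0, 0, 0, 0, 0]
    - [0.7, 0, 0, 0, 0, 0, 0]
    - [1, 0, -0.5, 0, 0, 0, 0]
    - [0, 0, -1, 0, 0, 0, 0]
    - [0, 0, -1, 0, 0, 0, 0]
    - [0, 0, -1, 0, 0, 0, 0]
    - [0, 0, -1, 0, 0, 0, 0]
    - [0, 0, -1, 0, 0, 0, 0]

```text
clock: 7.77
eef_pos: [0.5113, 0.011, 0.116]
tcp_rot: [3.141, 0.0, 2.861]
force: [0.2, -0.4, 0.1]
width: 0.498
finger_force: 0.0
```

Request:
send_rows:
  deltas:
    - [0, 0, -1, 0, 0, 0, 0]
    - [0, 0, -1, 0, 0, 0, 0]
    - [0, 0, -0.5, 0, 0, 0, 0]
    - [0, 0, 0, 0, 0, 0, 0]

```text
clock: 8.1
eef_pos: [0.5129, 0.0109, 0.1671]
tcp_rot: [3.14, 0.005, 2.861]
force: [0.1, -0.1, -0.6]
width: 0.501
finger_force: 0.0
```

```bash
python3 st.py;python3 prof.py; python3 - <<'E'
from h import *
b,d,W=grab('scene'); cv2.imwrite('pics/sc4.png',cv2.resize(b[130:260,190:350],None,fx=4.5,fy=4.5,interpolation=cv2.INTER_CUBIC))
E
```

```text
8.1 T [-60.2   2.9] z 167.1 yawerr 0.04 [3.1400447  0.00501789 2.86098796] F [ 0.12 -0.13 -0.64] 0.5008222550762013
-42 [(-40, 519.6), (-34, 517.5), (-28, 515.8), (-22, 512.0), (-16, 504.5), (-10, 496.6), (20, 44.0), (26, 49.5), (32, 55.0), (38, 61.5), (44, 67.5), (50, 70.4), (62, 1.4), (68, -0.3), (74, 0.2)]
-15 [(-40, 515.3), (-34, 510.6), (-28, 504.0), (-22, 496.0), (14, 36.4), (20, 42.6), (26, 49.5), (32, 54.9), (38, 61.5), (44, 68.1), (50, 71.0), (56, 68.3), (62, 1.6), (68, 1.2), (74, 0.8)]
20 [(-40, 507.9), (-34, 498.9), (-28, 491.2), (8, 30.5), (14, 35.2), (20, 41.7), (26, 48.7), (32, 54.1), (38, 61.5), (44, 69.4), (50, 71.2), (56, 67.0), (62, 0.8), (68, -0.8), (74, -0.5)]
top: n 370 y -47.906803826345254 51.11606292012483 x [32.90239095 53.06836028] z 73.70344374357853
```

View pics/sc4.png

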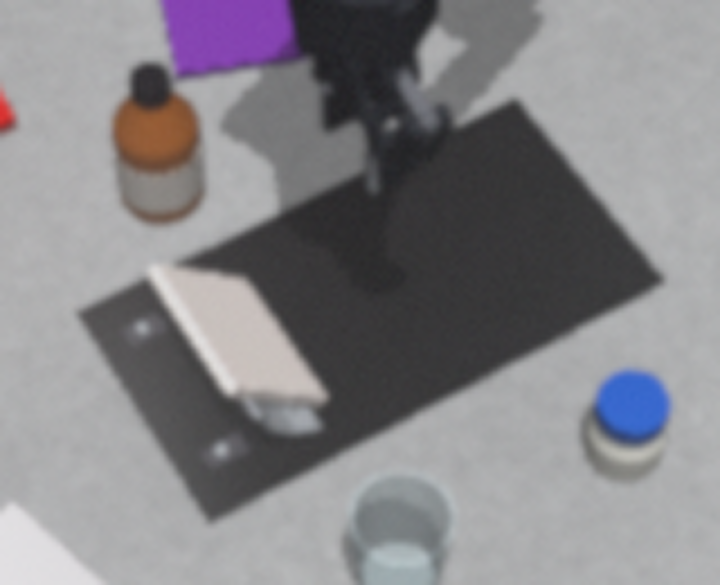

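The plate leans on the turner by itself, standing clear of the gripper, with its raised edge from (150,270) to (230,390). Now I'll go over the top and down behind it.

Request:
send_rows:
  deltas:
    - [-1, 0, 0, 0, 0, 0, 0]
    - [-1, 0, 0, 0, 0, 0, 0]
    - [-1, 0, 0, 0, 0, 0, 0]
    - [-1, 0, 0, 0, 0, 0, 0]
    - [-1, 0, 0, 0, 0, 0, 0]
    - [-1, 0, 0, 0, 0, 0, 0]
    - [-1, 0, 0, 0, 0, 0, 0]
    - [-1, 0, 0, 0, 0, 0, 0]

```text
clock: 8.87
eef_pos: [0.6654, -0.0337, 0.1623]
tcp_rot: [-3.141, -0.004, 2.861]
force: [-0.1, 1.0, 0.1]
width: 0.498
finger_force: 0.0
```

Request:
send_rows:
  deltas:
    - [-0.3, 0, 0, 0, 0, 0, 0]
    - [0, 0, 0, 0, 0, 0, 0]
    - [0, 0, 1, 0, 0, 0, 0]
    - [0, 0, 1, 0, 0, 0, 0]
    - [0, 0, 1, 0, 0, 0, 0]
    - [0, 0, 1, 0, 0, 0, 0]
    - [0, 0, 1, 0, 0, 0, 0]
    - [0, 0, 0.3, 0, 0, 0, 0]

```text
clock: 9.53
eef_pos: [0.6674, -0.0346, 0.0549]
tcp_rot: [-3.14, -0.008, 2.861]
force: [-1.1, -0.4, -0.6]
width: 0.505
finger_force: 0.0
```

Request:
send_rows:
  deltas:
    - [-0.05, 0, 0, 0, 0, 0, 0]
    - [0, 0, 0, 0, 0, 0, 0]

```text
clock: 9.7
eef_pos: [0.672, -0.0353, 0.0592]
tcp_rot: [3.142, -0.0, 2.861]
force: [0.6, -0.0, 0.3]
width: 0.501
finger_force: 0.0
```

```bash
python3 st.py
```

```text
9.7 T [105.4   2.7] z 59.2 yawerr 0.04 [ 3.14150902e+00 -3.05621121e-04  2.86102020e+00] F [ 0.61 -0.04  0.33] 0.5009694971477571
```

Request:
send_rows:
  deltas:
    - [-0.5, 0, 0, 0, 0, 0, 0]
    - [-0.5, 0, 0, 0, 0, 0, 0]
    - [-0.25, 0, 0, 0, 0, 0, 0]
    - [-0.2, 0, 0, 0, 0, 0, 0]
    - [-0.2, 0, 0, 0, 0, 0, 0]
    - [-0.2, 0, 0, 0, 0, 0, 0]
    - [0, 0, 0, 0, 0, 0, 0]

```text
clock: 10.28
eef_pos: [0.7084, -0.0458, 0.0592]
tcp_rot: [3.141, 0.001, 2.861]
force: [-0.3, 0.3, -0.4]
width: 0.5
finger_force: 0.0
```

Request:
send_rows:
  deltas:
    - [-0.2, 0, 0, 0, 0, 0, 0]
    - [-0.2, 0, 0, 0, 0, 0, 0]
    - [-0.2, 0, 0, 0, 0, 0, 0]
    - [-0.2, 0, 0, 0, 0, 0, 0]

```text
clock: 10.62
eef_pos: [0.7235, -0.0502, 0.0589]
tcp_rot: [3.142, -0.0, 2.861]
force: [-0.9, -0.3, 0.1]
width: 0.499
finger_force: 0.0
```

```bash
python3 st.py; python3 - <<'E'
from h import *
b,d,W=grab('scene'); cv2.imwrite('pics/sc5.png',cv2.resize(b[130:260,190:350],None,fx=4.5,fy=4.5,interpolation=cv2.INTER_CUBIC))
E
```

```text
10.6167 T [159.1   2.6] z 58.9 yawerr 0.04 [ 3.14150286e+00 -1.01682178e-06  2.86088680e+00] F [-0.9  -0.27  0.08] 0.49946045963556795
```

View pics/sc5.png

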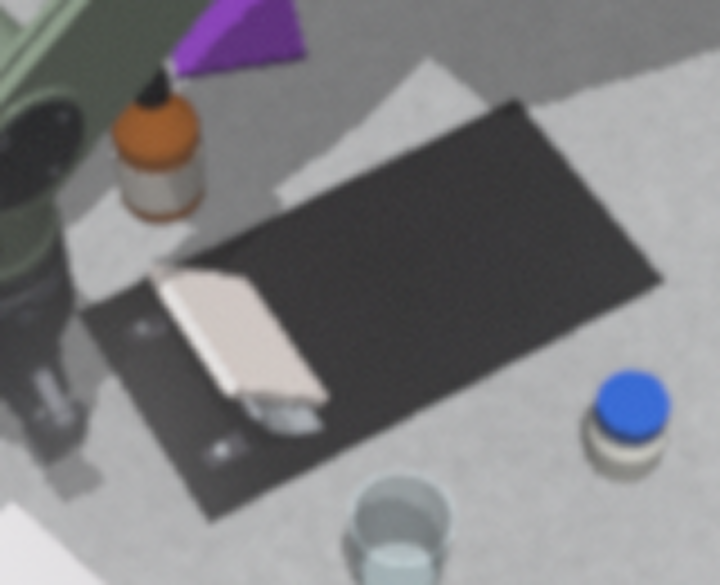

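I had the sign wrong and the fingers moved away from the plate, with no harm done. The plate still leans as it did, with the fingers well behind it at (50,430). Pushing back needs +x in tool axes.

Request:
send_rows:
  deltas:
    - [1, 0, 0, 0, 0, 0, 0]
    - [1, 0, 0, 0, 0, 0, 0]
    - [1, 0, 0, 0, 0, 0, 0]
    - [0.5, 0, 0, 0, 0, 0, 0]
    - [0.3, 0, 0, 0, 0, 0, 0]
    - [0.2, 0, 0, 0, 0, 0, 0]
    - [0.2, 0, 0, 0, 0, 0, 0]
    - [0, 0, 0, 0, 0, 0, 0]

```text
clock: 11.33
eef_pos: [0.6424, -0.0268, 0.0589]
tcp_rot: [3.142, -0.0, 2.861]
force: [-0.2, -0.1, 0.2]
width: 0.501
finger_force: 0.0
```

Request:
send_rows:
  deltas:
    - [0.2, 0, 0, 0, 0, 0, 0]
    - [0.2, 0, 0, 0, 0, 0, 0]
    - [0.2, 0, 0, 0, 0, 0, 0]
    - [0.2, 0, 0, 0, 0, 0, 0]

```text
clock: 11.67
eef_pos: [0.6272, -0.0224, 0.059]
tcp_rot: [3.141, 0.001, 2.861]
force: [0.7, 0.5, -0.1]
width: 0.499
finger_force: 0.4
```

```bash
python3 st.py; python3 prof.py
```

```text
11.6667 T [58.8  2.6] z 59.0 yawerr 0.04 [3.14135470e+00 9.30406435e-04 2.86087373e+00] F [ 0.68  0.47 -0.08] 0.4988558613327401
-42 [(-40, 501.2), (-34, 495.7), (-28, 491.2), (2, 32.3), (8, 37.5), (14, 45.4), (20, 52.9), (26, 379.7), (32, 391.7), (38, 400.5), (44, 406.3), (50, 410.2), (56, 412.5), (62, 412.8), (68, 412.9), (74, 412.2)]
-15 [(-40, 494.2), (-34, 490.8), (-10, 19.2), (-4, 23.5), (2, 31.9), (8, 38.9), (14, 46.6), (20, 269.1), (26, 392.3), (32, 402.7), (38, 407.8), (44, 410.7), (50, 412.6), (56, 413.3), (62, 412.7), (68, 411.9), (74, 409.2)]
20 [(-40, 488.7), (-34, 484.2), (-28, 480.3), (-22, 475.8), (-16, 470.4), (-10, 466.8), (-4, 461.9), (2, 457.5), (8, 452.3), (14, 387.7), (20, 397.4), (26, 401.9), (32, 407.7), (38, 410.0), (44, 411.9), (50, 412.9), (56, 413.2), (62, 411.8), (68, 409.6), (74, 406.0)]
top: n 101 y -47.49507288335619 39.98285997216576 x [30.46799879 43.10760065] z 75.54749771998948
```

Plate is rotating (slope up to ~52°). Continue.

Request:
send_rows:
  deltas:
    - [0.2, 0, 0, 0, 0, 0, 0]
    - [0.2, 0, 0, 0, 0, 0, 0]
    - [0.2, 0, 0, 0, 0, 0, 0]
    - [0.2, 0, 0, 0, 0, 0, 0]
    - [0.2, 0, 0, 0, 0, 0, 0]

```text
clock: 12.13
eef_pos: [0.6073, -0.0167, 0.0588]
tcp_rot: [3.142, -0.0, 2.861]
force: [0.9, -0.8, 0.2]
width: 0.497
finger_force: 0.1
```

```bash
python3 st.py; python3 prof.py | cut -c1-250; python3 - <<'E'
from h import *
b,d,W=grab('scene'); cv2.imwrite('pics/sc6.png',cv2.resize(b[130:260,190:350],None,fx=4.5,fy=4.5,interpolation=cv2.INTER_CUBIC))
E
```

```text
12.1333 T [38.   2.6] z 58.8 yawerr 0.04 [ 3.14155836e+00 -3.97146946e-04  2.86095544e+00] F [ 0.91 -0.82  0.16] 0.49711405541785986
-42 [(-28, 1.8), (-22, 1.0), (-16, 14.4), (-10, 28.9), (-4, 39.9), (2, 56.4), (8, 382.3), (14, 395.7), (20, 403.4), (26, 408.5), (32, 410.7), (38, 412.3), (44, 413.8), (50, 412.6), (56, 412.1), (62, 409.8), (68, 408.4), (74, 405.9)]
-15 [(-40, 1.2), (-34, 1.2), (-28, 0.7), (-22, 1.5), (-16, 13.5), (-10, 28.4), (-4, 45.7), (2, 279.8), (8, 398.4), (14, 405.1), (20, 408.2), (26, 411.2), (32, 412.5), (38, 412.7), (44, 412.6), (50, 410.6), (56, 408.5), (62, 405.5), (68, 400.0), (74, 
20 [(-40, 476.9), (-34, 472.8), (-28, 467.2), (-22, 463.0), (-16, 457.9), (-10, 383.6), (-4, 393.7), (2, 399.8), (8, 404.7), (14, 409.2), (20, 411.3), (26, 412.8), (32, 412.8), (38, 412.2), (44, 410.3), (50, 407.9), (56, 404.0), (62, 398.5), (68, 390
```

View pics/sc6.png

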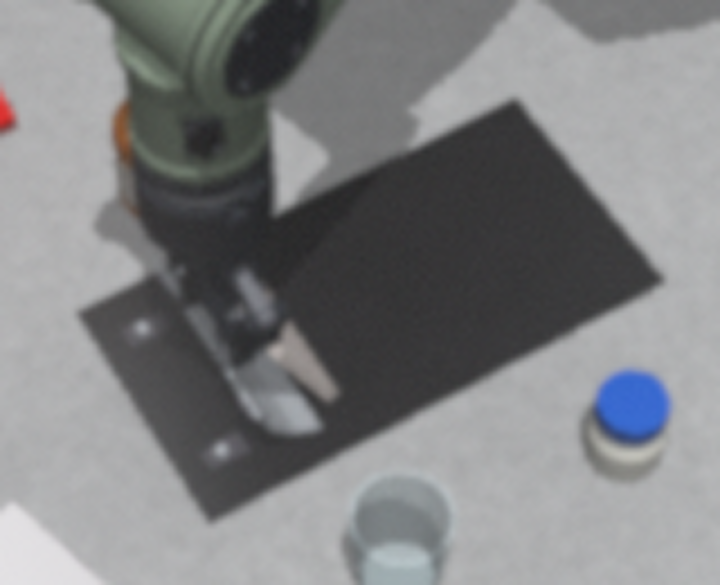

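The plate stands at about 70°, with its low edge on the mat near (335,400). It has slid back only slightly. I'll carry on gently.

Request:
send_rows:
  deltas:
    - [0.2, 0, 0, 0, 0, 0, 0]
    - [0.2, 0, 0, 0, 0, 0, 0]
    - [0.2, 0, 0, 0, 0, 0, 0]
    - [0.2, 0, 0, 0, 0, 0, 0]
    - [0.2, 0, 0, 0, 0, 0, 0]
    - [0.15, 0, 0, 0, 0, 0, 0]
    - [0.15, 0, 0, 0, 0, 0, 0]

```text
clock: 12.82
eef_pos: [0.5824, -0.0095, 0.0589]
tcp_rot: [3.142, -0.0, 2.861]
force: [-0.2, -0.3, -0.8]
width: 0.503
finger_force: 0.0
```

Request:
send_rows:
  deltas:
    - [0.15, 0, 0, 0, 0, 0, 0]
    - [0.15, 0, 0, 0, 0, 0, 0]
    - [0.15, 0, 0, 0, 0, 0, 0]
    - [0.15, 0, 0, 0, 0, 0, 0]

```text
clock: 13.15
eef_pos: [0.5711, -0.0063, 0.0589]
tcp_rot: [3.141, -0.0, 2.861]
force: [0.6, 0.5, -0.1]
width: 0.497
finger_force: 0.0
```

```bash
python3 st.py; python3 prof.py | cut -c1-150; python3 - <<'E'
from h import *
b,d,W=grab('scene'); cv2.imwrite('pics/sc7.png',cv2.resize(b[130:260,190:350],None,fx=4.5,fy=4.5,interpolation=cv2.INTER_CUBIC))
E
```

```text
13.15 T [0.4 2.6] z 58.9 yawerr 0.04 [ 3.14149819e+00 -1.43088729e-05  2.86089548e+00] F [ 0.65  0.47 -0.07] 0.49663781135603347
-42 [(-40, 0.5), (-34, 3.6), (-28, 388.1), (-22, 399.1), (-16, 405.4), (-10, 409.6), (-4, 411.3), (2, 412.9), (8, 413.3), (14, 413.3), (20, 411.8), (2
-15 [(-40, 261.3), (-34, 390.7), (-28, 402.4), (-22, 407.3), (-16, 410.0), (-10, 411.3), (-4, 412.6), (2, 413.1), (8, 411.9), (14, 410.4), (20, 407.6)
20 [(-40, 396.5), (-34, 402.7), (-28, 408.2), (-22, 410.6), (-16, 412.0), (-10, 412.8), (-4, 412.9), (2, 412.1), (8, 409.9), (14, 407.1), (20, 402.3),
```

View pics/sc7.png

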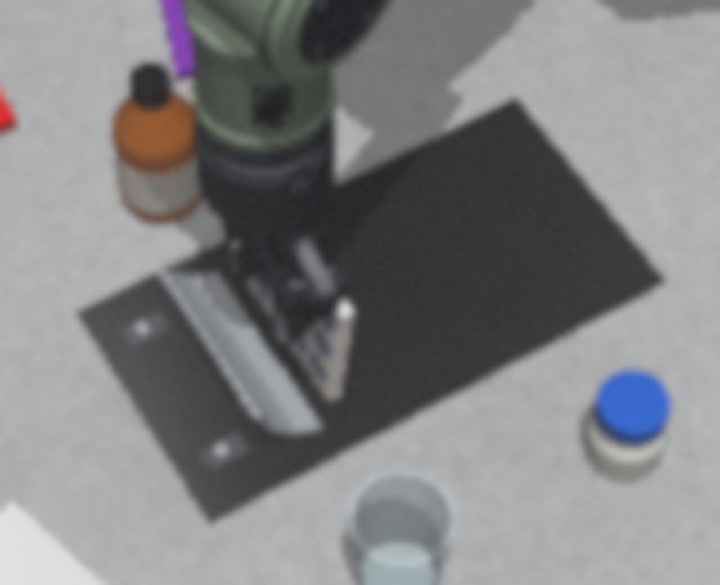

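The plate is about upright, with its wells facing the turner at (325,360). A little more should tip it over.

Request:
send_rows:
  deltas:
    - [0.15, 0, 0, 0, 0, 0, 0]
    - [0.15, 0, 0, 0, 0, 0, 0]
    - [0.15, 0, 0, 0, 0, 0, 0]
    - [0.15, 0, 0, 0, 0, 0, 0]
    - [0, 0, 0, 0, 0, 0, 0]
    - [0, 0, 0, 0, 0, 0, 0]

```text
clock: 13.75
eef_pos: [0.5597, -0.0029, 0.059]
tcp_rot: [3.141, 0.0, 2.861]
force: [-0.2, 0.4, 0.3]
width: 0.502
finger_force: 0.0
```

```bash
python3 st.py; cat > look.py <<'E'
from h import *
b,d,W=grab('scene'); T=toT(W)*1000; z=W[...,2]*1000-4
m=(b.min(2)>105)&(T[...,0]<-5)&(T[...,0]>-160)&(abs(T[...,1])<75)&(z<120)
print(m.sum(),'x',np.percentile(T[m][:,0],[1,50,99]),'y',np.percentile(T[m][:,1],[1,99]),'z',np.percentile(z[m],[1,50,99]))
E
python3 look.py
```

```text
13.75 T [-11.5   2.6] z 59.0 yawerr 0.04 [3.14149293e+00 6.41263220e-05 2.86100892e+00] F [-0.16  0.37  0.27] 0.5019202702613289
795 x [-122.30195726  -83.21685046  -26.41161861] y [-48.90189364  55.58372524] z [-1.93738807  8.47819888 15.75317734]
```

It has fallen flat. I'll raise the arm clear and check.

Request:
send_rows:
  deltas:
    - [0, 0, -0.5, 0, 0, 0, 0]
    - [0, 0, -1, 0, 0, 0, 0]
    - [0, 0, -1, 0, 0, 0, 0]
    - [0, 0, -1, 0, 0, 0, 0]
    - [0, 0, -1, 0, 0, 0, 0]
    - [0, 0, -1, 0, 0, 0, 0]
    - [0, 0, -1, 0, 0, 0, 0]
    - [0, 0, -1, 0, 0, 0, 0]

```text
clock: 14.47
eef_pos: [0.5598, -0.0031, 0.2108]
tcp_rot: [3.141, 0.001, 2.861]
force: [0.7, -0.6, -0.3]
width: 0.502
finger_force: 0.0
```

Request:
send_rows:
  deltas:
    - [0.5, 0.5, -0.5, 0, 0, 0, 0]
    - [1, 1, 0, 0, 0, 0, 0]
    - [1, 1, 0, 0, 0, 0, 0]
    - [1, 1, 0, 0, 0, 0, 0]
    - [1, 1, 0, 0, 0, 0, 0]
    - [1, 1, 0, 0, 0, 0, 0]
    - [0.5, 0.5, 0, 0, 0, 0, 0]
    - [0, 0, 0, 0, 0, 0, 0]

```text
clock: 15.13
eef_pos: [0.4754, 0.1482, 0.2191]
tcp_rot: [3.141, -0.002, 2.864]
force: [-0.5, -0.2, -0.1]
width: 0.5
finger_force: 0.0
```

```bash
python3 st.py; python3 look.py; python3 - <<'E'
from h import *
b,d,W=grab('scene'); cv2.imwrite('pics/sc8.png',cv2.resize(b[130:260,190:350],None,fx=4.5,fy=4.5,interpolation=cv2.INTER_CUBIC))
E
```

```text
15.1333 T [-134.4  124.4] z 219.1 yawerr 0.24 [ 3.14080836e+00 -1.52894848e-03  2.86440465e+00] F [-0.5  -0.17 -0.08] 0.49963689991016824
1069 x [-121.47612629  -70.88845832  -26.51357377] y [-52.59285892  54.7153913 ] z [-2.69488367  8.28304498 13.72238757]
```

View pics/sc8.png

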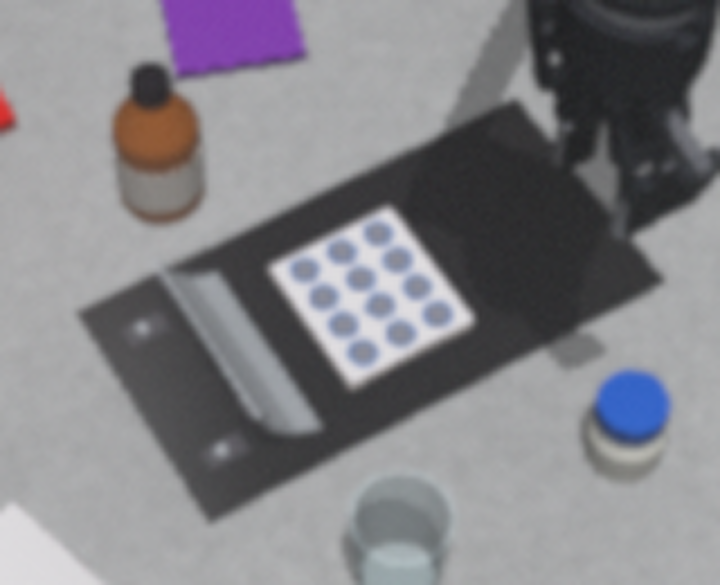

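The plate lies flat on the mat, centred near (370,295), with its 12 wells up. The bottle, beaker and jar haven't moved and the arm is clear.

```bash
python3 -c "from h import *; print(close_job())"
```

```text
the job is handed in; nothing more can be done
None
```

The spot plate was turned over with fingertip pushes alone and lies flat on the mat, wells up; the bottle, beaker and jar were not touched, and the job was handed in at about 15 s.

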